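# Turn a shortbread square over the ledge with a turner

## Robot

A 6-joint arm with a two-finger parallel gripper is mounted at the origin on the work surface. World frame = base frame: x ahead of the robot, y to its left, z up, the work surface at z = 0. Lengths are in m, angles in rad, forces in N, time in s.
With the tool pointing down it reaches from about 0.35 to 0.85 m from the base axis. Payload 8.1 kg.
Tool frame: the origin (TCP) lies where the fingers leave the gripper's body, on its centre line; the fingertips stand 73 mm ahead of it and the grasp point (between the pads) lies 54 mm ahead of it; z points along the fingers, y is the line along which they close (so a half turn about z gives the same grasp; the last joint's range is limited). The gripper opens to 85 mm and grips with 20 to 120 N. Pads are 22 mm wide; open, the fingers measure 114 mm over their backs; the gripper's body (76 mm by 85 mm) begins 54 mm behind the grasp point. The pads swing forward as they close: fully open they stand 13 mm farther back than shut.
Start: joints at [1.191, 0.13, 1.488, -0, 1.523, -0.085], TCP at [0.174, 0.574, 0.304] pointing down, gripper open.
Joint ranges: [-2.96, 2.96], [-0.89, 2.26], [0.02, 2.5], [-1.34, 4.48], [0, 2.73], [-2.66, 2.66]. Speed limits (rad/s): [2.39, 2.39, 2.79, 3.14, 3.14, 3.14].

## Interface

Orientations are given as a unit quaternion [w, x, y, z].
In Python, from cell import manip gives the robot as it stands. The module is installed in compiled form; this text tells all that it offers.
- The arm moves only by the tool arm_command, never from a script. Its argument "targets" is text: rows parted by semicolons, each of 7 numbers parted by spaces: the shift along the tool's x, y, z in m, then the turn, a rotation vector about the tool's x, y, z in rad, then the finger opening in m, from 0 to 0.0854. A call has exactly 5 rows; each row is the pose to reach, as a shift and turn from the pose commanded when the call began, along the tool's axes at that moment; what a row does not reach only later rows make up. A row lasts 1/8 s, in which the tool goes at most 62.5 mm and 10.7 degrees, less where a joint would pass 70% of its speed; a pose out of reach is approached as far as the arm can. A call with a gripper value outside its range is refused whole. The fingers move at their own pace and stop on an object; the grip force is fixed at half the most. Time passes only in rows, so rows that repeat a pose let the fingers close, or fill a call up. It gives the time, the measured TCP pose, the force, the opening and the grip force at its end, in the units of the state.
- manip.observe(): the state, without advancing time (a new reading comes with each control period).
- manip.read_camera(name): name is "scene" or "top" or "wrist"; returns a dict with "img" (420x560x3 uint8, blue, green, red), "range_z" (420x560 float32, m along the optical axis (not along the pixel's ray), 0 where there is no reading), "fx", "fy", "cx", "cy" (pixels), "pose" (4x4, takes a point from camera to world coordinates). Camera axes: x right, y down, z forward; pixel columns grow to the right and rows downward; lengths in m; the calibration is good to about 2 mm. The wrist camera is an equidistant fisheye: a pixel r from the principal point sees the ray r / f radians off the axis. A picture is of the moment at which its call begins.
- manip.close_job(): hands the job in; it is judged then, once.
The state is a dict: "clock": time; "q": joint angles; "joint_velocities": joint speeds; "joint_efforts": joint torques, N m; "eef_pos": TCP position; "ee_rot": TCP orientation; "ft_force": force on the tool from outside, world axes, zero at the start; "moment": the same for the moment, N m; "finger_gap": finger opening in m; "grip_force": force on a finger pad.
Only numpy, scipy, OpenCV 4.12 (cv2) and the standard library are available. Lean on these libraries where they do the work, as an engineer would, in place of code of your own. Each camera call takes 0.05 s, during which the arm holds its last target. There are 200 camera calls.

## Task

Take the cranked turner off its rest by the handle, work its blade gently under the near edge of the square shortbread on the baking stone, and use the ledge behind it to tip it over so that it lies underside up, flat and wholly on the wooden cooling board. The biscuit is crumbly: do not force, toss or carry it or touch it with the gripper, only let the turner brush lightly over the stone and board, and leave everything else where it is. Then lay the turner squarely back on its rest as it lay, and let go.

Things in the scene. Friction and masses are not known exactly. Their poses are not given: they have to be found in the camera images.
- station: Fixed grey baking stone with a thicker pale wooden board butted to its far side. Origin at table height under the middle of the joint; x points from stone to board, z up. Stone: x -170 to 0 mm, 250 wide (y), top 20 mm above the table. Board: x 0 to 140 mm, 250 wide, top 28 mm above the table.
- ledge (a point): Middle of the top edge of the upright 8 mm ledge where stone and board meet, 28 mm above the table; the ledge runs straight along the station's y.
- biscuit: Rigid scalloped square shortbread, 62x62x16 mm, 40 to 75 g, on the stone 3 to 20 mm short of the ledge, one side about facing it. Browned top with nine pricks, plain underside. Origin: centre of the underside; z out of the top. Lower edges slope off (4 mm in, 2.2 mm up): a thin edge on the stone wedges under once the ledge holds it. Friction about 0.6.
- turner: Loose turner, 115 g, lying on its rest. Wooden handle 110 mm long, 20 wide, 22 tall (x -55 to 55, z 16 to 38); steel blade 46 wide, 50 long, 1.6 thick, sloping down about 18 degrees to its front edge at x 115. Used blades get bent: the edge's height is z 0, but anywhere up to 6 mm above or below; not measured. x points to the blade, z up; handle level.
- grip (a point): Point inside the turner's handle where it is best held, near its balance: x 20, z 29 mm in the turner's frame. On the rest it is 43 mm above the table.
- round_a: Round biscuit, 54 mm across, 14 mm thick, left side of the stone (+y of the station). Bystander. Origin at the centre of its underside.
- round_b: Round biscuit, 54 mm across, 14 mm thick, on the right side of the board (-y of the station). Bystander. Origin at the centre of its underside.
- spoon: Wooden spoon, 240 mm long along its x, lying across the station from the rest. Bystander.
- cutter: Round steel pastry cutter, a ring 70 mm across and 45 mm tall. Bystander.
- sieve: Small flat sieve, 110 mm across, with a black handle. Bystander.
- rest: Fixed pale brown cork-faced rest, left or right of the station: an upright rib 95 mm long (x -45 to 50), only 14 mm wide, its top 30 mm above the table, on a foot 110x60x5 mm. The turner's handle lies level along it, turner x along rest x, turner origin above the rest's origin within 5 mm, 14 mm above the table. Origin at table height under the rib; x towards the blade.

How it is judged:
On the way, in this order (a step that is already met when the one before it is completed fails the run):
1. the turner is held clear of its rest (contact force between the fingers and turner above 1 N and height (world z) of turner above 0.03 m), for 0.1 s.
2. the turner's blade levers the biscuit's near edge up (angle between biscuit's own z axis and vertical between 0.3 and 1.5 rad and contact force between turner and biscuit above 0.05 N), for 0.1 s.
3. the biscuit lies underside up on the board (angle between biscuit's own z axis and vertical above 3 rad and x of biscuit in the frame of station above 0.02 m and linear speed of biscuit below 0.02 m/s), for 0.2 s.
At the end, for the whole second after the job is handed in: Biscuit at rest underside up, within 0.14 rad of flat, centre 27 to 108 mm past the ledge, within 94 mm of the board's middle line, origin 41-47 mm above table. Turner at rest on its rest: within 20 mm along, 8 mm across, 4 mm in height, 0.1 rad of level, 0.2 rad of the rib's line (angle between biscuit's own z axis and vertical above 3 rad and x of biscuit in the frame of station between 0.027 and 0.108 m and y of biscuit in the frame of station between -0.094 and 0.094 m and z of biscuit in the frame of station between 0.041 and 0.047 m and linear speed of each of biscuit, turner below 0.01 m/s and x of turner in the frame of rest between -0.02 and 0.02 m and y of turner in the frame of rest between -0.008 and 0.008 m and z of turner in the frame of rest between 0.01 and 0.018 m and angle between turner's own z axis and vertical below 0.1 rad and angle between the x axis of turner and the x axis of rest, either way round below 0.2 rad); the robot touches nothing.
It fails at once if the turner presses on the biscuit with more than 8 N (contact force between turner and biscuit above 8 N).
It fails at once if the turner presses on the stone or board with more than 8 N (contact force between turner and station above 8 N).
It fails at once if the gripper or arm touches the biscuit (contact force between any of the fingers, the arm and biscuit above 0.1 N).
It fails at once if the biscuit is tossed or carried: its origin rises above 130 mm over the table (height (world z) of biscuit above 0.13 m).
It fails at once if another biscuit, the spoon, the cutter or the sieve is moved by more than 20 mm (distance of any of round_a, round_b, spoon, cutter, sieve from where it was at the start of the episode above 0.02 m).
It also fails if it takes over 53 s, if anything falls off the work surface, if the arm or the gripper's body presses on something with over 40 N, if the wrist force passes 120 N, or if a joint passes its speed limit or range.

## Working session

There is one attempt and no reset: what is moved stays moved. The work goes in short steps, Python scripts to look and compute and a tool call to move; the robot and the scene stay as the last step left them, time stands still between calls to the robot, and variables do not carry over. Pictures are saved under pics/ and viewed, at most 12 in all, crops included, and the job is handed in when it is done.

Besides the shell and the picture viewer there is one more tool, called after "Call:" by a JSON object that holds its "api" and its "payload", one argument or row to a line. arm_command: Moves the arm, as the interface text tells. Its arguments: {"type":"object","properties":{"targets":{"type":"string"}},"required":["targets"]}

```bash
mkdir -p pics; python3 - <<'E'
from cell import manip
import cv2,numpy as np
s=manip.observe();print({k:np.round(v,3) for k,v in s.items()})
for n in("scene","top"):
    c=manip.read_camera(n);cv2.imwrite(f"pics/{n}0.png",c["img"]);np.savez(f"{n}0.npz",**c)
    print(n,c["fx"],c["cx"],c["cy"],np.round(c["pose"],3).tolist(),(c["range_z"]>0).mean())
E
```

```text
{'clock': np.float64(0.0), 'q': array([ 1.191,  0.131,  1.489,  0.   ,  1.523, -0.085]), 'joint_velocities': array([-0.001,  0.   , -0.001,  0.001,  0.   ,  0.001]), 'joint_efforts': array([ 1.0000e-03, -5.6940e+01, -5.0057e+01, -0.0000e+00,  1.5000e-02,
       -0.0000e+00]), 'eef_pos': array([0.174, 0.574, 0.303]), 'ee_rot': array([-0.   ,  0.147,  0.989, -0.001]), 'ft_force': array([-0.073, -0.34 , -0.08 ]), 'moment': array([ 0.024,  0.01 , -0.026]), 'grip_force': np.float64(0.0), 'finger_gap': np.float64(0.085)}
scene 506.9487627265609 282.2199156886948 206.41053479432227 [[0.62, 0.427, -0.658, 1.494], [0.784, -0.346, 0.515, -0.704], [-0.008, -0.836, -0.549, 0.823], [0.0, 0.0, 0.0, 1.0]] 0.9959481292517007
top 513.5602802695803 279.59541755561094 211.4580408040839 [[0.016, -0.991, 0.13, 0.444], [-0.999, -0.02, -0.03, 0.031], [0.032, -0.129, -0.991, 1.199], [0.0, 0.0, 0.0, 1.0]] 0.9959013605442177
```

View pics/top0.png

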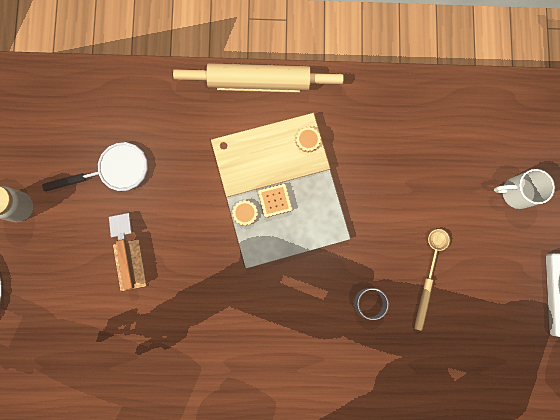

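View pics/scene0.png

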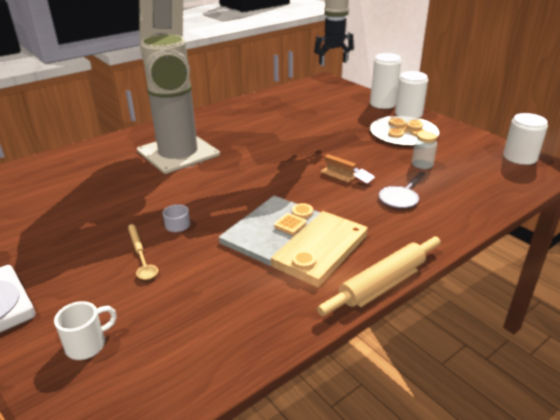

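The top view (image up = world +x) shows the station at about (280,190), the square biscuit at (275,200), round_a at (245,212), round_b at (308,139), the turner at (122,245) with its blade up, and the sieve at (123,165). The scene view agrees.

```bash
cat > h.py <<'E'
import numpy as np,cv2
def ray(c,uv,z):
    "pixels -> world points on plane z"
    uv=np.atleast_2d(np.asarray(uv,float));P=np.asarray(c["pose"])
    d=np.c_[(uv[:,0]-c["cx"])/c["fx"],(uv[:,1]-c["cy"])/c["fy"],np.ones(len(uv))]@P[:3,:3].T
    return P[:3,3]+d*((z-P[2,3])/d[:,2])[:,None]
def cloud(c):
    v,u=np.mgrid[0:420,0:560];r=c["range_z"];P=np.asarray(c["pose"])
    return np.dstack([(u-c["cx"])/c["fx"]*r,(v-c["cy"])/c["fy"]*r,r])@P[:3,:3].T+P[:3,3]
def proj(c,p):
    P=np.asarray(c["pose"]);q=(np.atleast_2d(p)-P[:3,3])@P[:3,:3]
    return np.c_[q[:,0]/q[:,2]*c["fx"]+c["cx"],q[:,1]/q[:,2]*c["fy"]+c["cy"]]
E
python3 - <<'E'
from h import *
c=dict(np.load("top0.npz"));X=cloud(c);Z=X[...,2]
hsv=cv2.cvtColor(c["img"],cv2.COLOR_BGR2HSV)
print("table z",np.median(Z[300:320,150:250]),"std",Z[300:320,150:250].std())
for n,(u,v) in dict(stone=(310,220),board=(260,170),bis=(275,200),ra=(245,212),rb=(308,139),blade=(120,225),handle=(124,263),foot=(137,265),sieve=(123,165)).items():
    print(n,(X[v-2:v+3,u-2:u+3].reshape(-1,3).mean(0)*1e3).round(1),hsv[v,u])
def rect(m,box,z,n):
    k=np.zeros(m.shape,np.uint8);u0,v0,u1,v1=box;k[v0:v1,u0:u1]=m[v0:v1,u0:u1]
    cs,_=cv2.findContours(k,cv2.RETR_EXTERNAL,cv2.CHAIN_APPROX_NONE);q=max(cs,key=cv2.contourArea)[:,0]
    w=(ray(c,q,z)[:,:2]*1e3).astype(np.float32);r=cv2.minAreaRect(w);print(n,np.round(r[0],1),np.round(r[1],1),round(r[2],2));return r
rect((Z>.012),(195,100,365,285),.024,"station")
# handle etc.
H,S,V=cv2.split(hsv)
rect((Z>.042),(100,230,155,300),.052,"handle")
rect((Z>.030),(255,175,295,220),.036,"bis")
rect((Z>.030),(229,195,258,230),.034,"ra")
rect((Z>.003)&(Z<.03),(110,235,155,300),.005,"foot")
rect((S<90)&(V>120),(100,205,140,240),.018,"blade")
cv2.imwrite("pics/crop0.png",np.hstack([cv2.resize(c["img"][195:305,90:165],None,fx=5,fy=5,interpolation=2),cv2.resize(c["img"][180:240,225:305],(400,300),interpolation=2)] if 0 else [cv2.resize(c["img"][195:305,95:165],(380,597),interpolation=2),cv2.resize(c["img"][150:247,222:290],(418,597),interpolation=2)]))
E
```

```text
table z -0.00020683404095922509 std 0.0656028295646851
stone [579.6 -76.1  19.3] [ 27  23 224]
board [693.2  42.1  27.4] [ 23  85 252]
bis [622.1   6.2  36.1] [  9 134  93]
ra [593.3  74.1  34.3] [ 16 129 243]
rb [766.2 -67.8  41. ] [ 15 133 243]
blade [554.1 344.1  72.5] [ 17  10 223]
handle [472.4 336.8  51.3] [ 12 144 216]
foot [468.3 307.9  52.8] [ 14 122 167]
sieve [690.  348.4  61.6] [ 26   8 248]
station [649.1  -5.3] [315.5 250.7] 16.59
handle [470.1 336.8] [109.7  23.1] 13.93
bis [622.3   8.1] [67.3 66.1] 15.29
ra [592.8  75.8] [56.8 54.9] 46.12
foot [471.4 320.6] [117.3  31.3] 11.31
blade [556.  360.2] [57.8 47.7] 10.51
```

View pics/crop0.png

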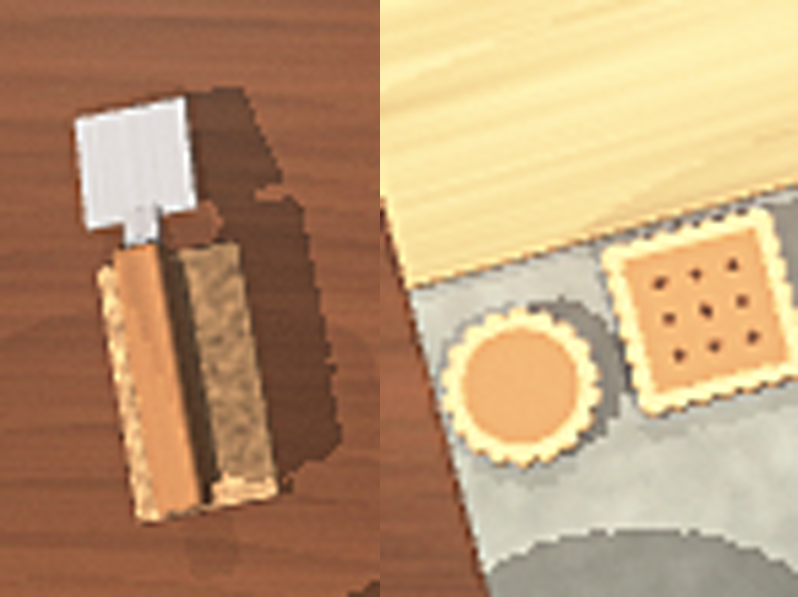

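The crop shows the handle on the rib, slightly off the foot's middle line, and the square biscuit a few mm short of the ledge with round_a clear of it. I'll refine the poses next.

```bash
python3 - <<'E'
from h import *
c=dict(np.load("top0.npz"));X=cloud(c);Z=cv2.medianBlur(X[...,2].astype(np.float32),3)
H,S,V=cv2.split(cv2.cvtColor(c["img"],cv2.COLOR_BGR2HSV))
def line(p):
    vx,vy,x,y=cv2.fitLine((p[:,:2]*1e3).astype(np.float32),cv2.DIST_HUBER,0,.01,.01).ravel();return vx,vy,x,y,np.degrees(np.arctan2(vy,vx))
# joint: per column, stone->board transition going up
def trans(cols,v0,v1,f):
    out=[]
    for u in cols:
        col=f[v0:v1,u].astype(float);d=np.abs(np.convolve(col,[1,1,1,-1,-1,-1],'valid'));out.append((u,v0+d.argmax()+2.5-.0))
    return np.array(out)
L={}
for n,cols,v0,v1,f,z in (("far",range(220,310),100,150,Z,.028),("jointL",range(232,256),175,205,S,.028),("jointR",range(297,326),160,190,S,.028),("near",range(255,345),235,275,Z,.02)):
    t=trans(cols,v0,v1,f);L[n]=line(ray(c,t,z));print(n,np.round(L[n],3))
t=np.vstack([trans(range(232,256),175,205,S),trans(range(297,326),160,190,S)]);J=line(ray(c,t,.028));print("joint",np.round(J,3))
a=np.radians(J[4]);a=a%np.pi-np.pi/2;ex=np.array([np.cos(a),np.sin(a)]);ey=np.array([-ex[1],ex[0]])
print("station yaw",np.degrees(a))
# lateral extents
for n,rows,z in (("boardrows",range(150,170),.028),("stonerows",range(205,225),.02)):
    e=[]
    for v in rows:
        u=np.where(Z[v,195:370]>.012)[0]+195
        p=ray(c,[[u.min()-.5,v],[u.max()+.5,v]],z)[:,:2]*1e3;e.append(p@ey)
    e=np.median(e,0);print(n,e,e[0]-e[1],e.mean())
    ymid=e.mean()
O=ex*(np.array(J[2:4])@ex)+ey*ymid;print("origin",O.round(1), "far dist",(np.array(L["far"][2:4])-O)@ex,"near",(np.array(L["near"][2:4])-O)@ex)
def mr(m,box,z):
    k=np.zeros(m.shape,np.uint8);u0,v0,u1,v1=box;k[v0:v1,u0:u1]=m[v0:v1,u0:u1]
    cs,_=cv2.findContours(k,cv2.RETR_EXTERNAL,cv2.CHAIN_APPROX_NONE);q=max(cs,key=cv2.contourArea)[:,0]
    return cv2.minAreaRect((ray(c,q,z)[:,:2]*1e3).astype(np.float32))
b=mr((S>60)&(V>0)&(Z>.028),(258,180,293,220),.036);print("bis",b,"in station",(np.array(b[0])-O)@ex,(np.array(b[0])-O)@ey)
print("handle",mr(Z>.045,(100,235,130,300),.052))
pts=X[235:300,100:150].reshape(-1,3);h=pts[(abs(pts[:,2]-.052)<.004)]*1e3;print("handle cloud",len(h),np.median(h,0),line(h),h[:,:2].min(0),h[:,:2].max(0))
bl=mr((S<60)&(V>150),(105,208,136,240),.015);print("blade",bl,cv2.boxPoints(bl).round(0).tolist())
m=np.zeros(Z.shape,bool);m[208:240,105:136]=((S<60)&(V>150))[208:240,105:136];print("blade z pct",np.percentile(X[m][:,2]*1e3,[5,25,50,75,95]))
np.savez("st.npz",O=O,a=a)
E
```

```text
far [ 2.86000e-01 -9.58000e-01  8.00866e+02  3.40250e+01 -7.33870e+01]
jointL [ 2.91000e-01 -9.57000e-01  6.39776e+02  7.90260e+01 -7.30840e+01]
jointR [ 2.93000e-01 -9.56000e-01  6.87846e+02 -8.06720e+01 -7.29340e+01]
near [ 2.8500e-01 -9.5800e-01  5.0315e+02 -5.2651e+01 -7.3416e+01]
joint [ 2.89000e-01 -9.57000e-01  6.65714e+02 -7.24900e+00 -7.32300e+01]
station yaw 16.770073
boardrows [ -67.49765047 -317.0505222 ] 249.5528717243982 -192.27408633525255
stonerows [ -67.13899953 -316.69955275] 249.56055322112778 -191.91927614315927
origin [ 6.637e+02 -4.000e-01] far dist 141.3125480803393 near -168.75072156215083
bis ((621.3432006835938, 7.261043548583984), (65.11365509033203, 65.00682830810547), 15.489276885986328) in station -38.29727089186134 19.594268197741137
handle ((470.1728210449219, 337.0342102050781), (109.45562744140625, 20.94765281677246), 12.964757919311523)
handle cloud 430 [471.24710456 337.69119262  51.44228683] (np.float32(0.97330254), np.float32(0.22952604), np.float32(472936.3), np.float32(338371.84), np.float32(13.269168)) [415.67546787 317.32563463] [523.20354578 359.59129101]
blade ((556.5209350585938, 360.85968017578125), (58.329345703125, 46.153114318847656), 9.292510986328125) [[524.0, 379.0], [531.0, 333.0], [589.0, 343.0], [582.0, 388.0]]
blade z pct [18.43796972 22.3485133  25.39822472 28.68183584 34.98544291]
```

```bash
cat >> h.py <<'E'
from scipy.spatial.transform import Rotation as R
def goal(s,p,yaw,pitch=0):
    """shift/rotvec in tool axes from state s to TCP p, tool y along yaw+90, nose-down pitch about it"""
    q=s["ee_rot"];R0=R.from_quat([q[1],q[2],q[3],q[0]])
    c,n=np.cos(yaw),np.sin(yaw)
    Rg=R.from_rotvec(pitch*np.array([-n,c,0]))*R.from_matrix(np.array([[-c,-n,0],[-n,c,0],[0,0,-1]]).T)
    return (R0.inv().apply(np.array(p)-s["eef_pos"])).round(4),(R0.inv()*Rg).as_rotvec().round(4)
E
python3 - <<'E'
from h import *
from cell import manip
s=manip.observe();print(goal(s,[.490,.342,.20],np.radians(13.1)),goal(s,[.490,.342,.097],np.radians(13.1)))
E
```

```text
(array([-0.3696, -0.1298,  0.1031]), array([-0.0016, -0.0006, -0.5234])) (array([-0.3696, -0.1297,  0.2061]), array([-0.0016, -0.0006, -0.5234]))
```

Call:
{"api": "arm_command", "payload": {
  "targets": "-0.055 -0.020 0.010 0 0 -0.10 0.085; -0.110 -0.039 0.025 0 0 -0.20 0.085; -0.165 -0.058 0.04 0 0 -0.30 0.085; -0.22 -0.077 0.06 0 0 -0.42 0.085; -0.27 -0.095 0.08 0 0 -0.5235 0.085"
}}

```text
clock: 0.72
eef_pos: [0.4064, 0.4032, 0.2231]
ee_rot: [-0.0, -0.116, 0.993, -0.0]
ft_force: [0.5, 0.4, -0.7]
finger_gap: 0.0851
grip_force: 0.0
```

```bash
python3 - <<'E'
from h import *
from cell import manip
s=manip.observe();print(s["clock"],s["eef_pos"],goal(s,[.490,.342,.20],np.radians(13.1)),goal(s,[.490,.342,.097],np.radians(13.1)))
E
```

```text
0.725 [0.40635676 0.40324243 0.22305201] (array([-0.0673, -0.0788,  0.0231]), array([-0.0001, -0.0001,  0.0034])) (array([-0.0673, -0.0788,  0.1261]), array([-0.0001, -0.0001,  0.0034]))
```

Call:
{"api": "arm_command", "payload": {
  "targets": "-0.034 -0.040 0.010 0 0 0 0.085; -0.067 -0.079 0.023 0 0 0 0.085; -0.067 -0.079 0.06 0 0 0 0.085; -0.067 -0.079 0.095 0 0 0.003 0.085; -0.067 -0.079 0.126 0 0 0.003 0.085"
}}

```text
clock: 1.35
eef_pos: [0.4878, 0.3423, 0.0959]
ee_rot: [-0.001, -0.112, 0.994, -0.0]
ft_force: [0.4, 0.9, 0.1]
finger_gap: 0.0851
grip_force: 0.0
```

```bash
python3 - <<'E'
from h import *
from cell import manip
c=manip.read_camera("wrist");cv2.imwrite("pics/w1.png",c["img"])
c=manip.read_camera("top");cv2.imwrite("pics/t1.png",c["img"][200:310,90:230])
s=manip.observe();print(s["clock"],s["eef_pos"],goal(s,[.490,.342,.097],np.radians(13.1)))
E
```

```text
1.45 [0.48533229 0.34118889 0.09303213] (array([-0.0047, -0.0003, -0.004 ]), array([-0.0025, -0.0082, -0.0031]))
```

View pics/w1.png

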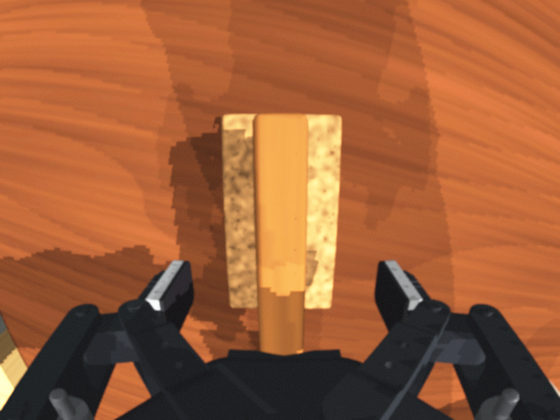

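The wrist view shows the handle centred (column ~282) between the open fingers at (180,285) and (395,285), so I'll close.

Call:
{"api": "arm_command", "payload": {
  "targets": "0 0 0 0 0 0 0.03; 0 0 0 0 0 0 0.03; 0 0 0 0 0 0 0.0; 0 0 0 0 0 0 0.0; 0 0 0 0 0 0 0.0"
}}

```text
clock: 2.08
eef_pos: [0.489, 0.3435, 0.0994]
ee_rot: [0.001, -0.113, 0.994, 0.0]
ft_force: [-0.6, -0.6, 5.3]
finger_gap: 0.0193
grip_force: 60.1
```

```bash
python3 - <<'E'
from h import *
from cell import manip
s=manip.observe();print(s["clock"],s["eef_pos"],s["ft_force"],s["moment"],s["grip_force"],s["finger_gap"],goal(s,[.490,.342,.097],np.radians(13.1)))
E
```

```text
2.075 [0.48901065 0.34350619 0.09935296] [-0.57863719 -0.56693432  5.31098506] [-0.09491028  0.06853285 -0.0456073 ] 60.0789717205771 0.01932036474001879 (array([-0.0006, -0.0017,  0.0024]), array([ 0.0007,  0.0022, -0.0029]))
```

Call:
{"api": "arm_command", "payload": {
  "targets": "0 0 -0.005 0 0 0 0; 0 0 -0.02 0 0 0 0; 0 0 -0.05 0 0 0 0; 0 0 -0.08 0 0 0 0; 0 0 -0.10 0 0 0 0"
}}

```text
clock: 2.7
eef_pos: [0.4887, 0.3433, 0.2005]
ee_rot: [0.001, -0.113, 0.994, 0.0]
ft_force: [0.5, -0.1, -1.4]
finger_gap: 0.0189
grip_force: 59.0
```

```bash
python3 - <<'E'
from h import *
from cell import manip
S=np.load("st.npz");O=S["O"]/1e3;a=float(S["a"]);ex=np.array([np.cos(a),np.sin(a)]);ey=np.array([-ex[1],ex[0]])
c=manip.read_camera("top");np.savez("top2.npz",**c)
w=manip.read_camera("scene");np.savez("scene2.npz",**w);cv2.imwrite("pics/s2.png",cv2.resize(w["img"][60:240,230:440],(700,600),interpolation=2))
s=manip.observe();print(s["clock"],s["eef_pos"],s["ee_rot"],s["ft_force"],s["moment"])
g=O+ex*(-.0693-.020-.095)+ey*.0196;print(g,goal(s,[*g,.20],a))
E
```

```text
2.8 [0.48961654 0.34383605 0.20141661] [ 0.00246709 -0.11264403  0.99363178  0.00105944] [-0.57870985  1.4111499  -1.11601337] [-0.01294251 -0.01662556 -0.03267004]
[ 0.48154827 -0.03485989] (array([ 0.0926, -0.3673,  0.0004]), array([ 0.0014,  0.0052, -0.0669]))
```

View pics/s2.png

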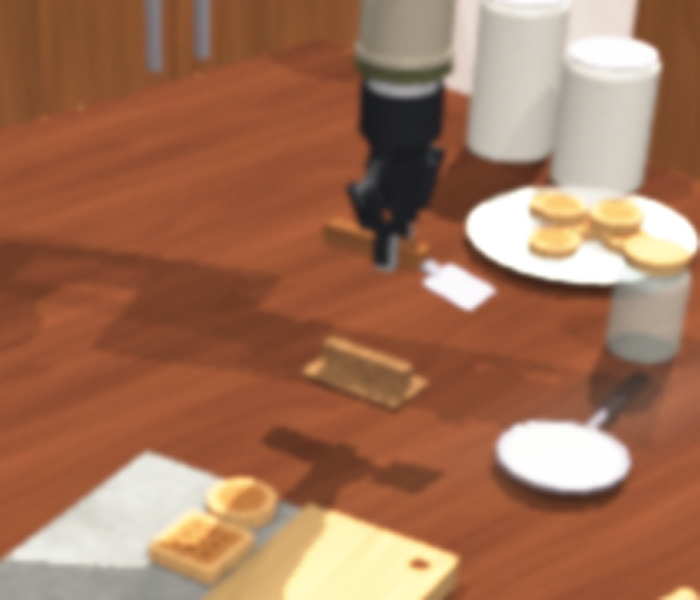

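The scene view shows the turner held level above the rest; the blade is clear at crop (460,285). I'll carry it over the stone.

Call:
{"api": "arm_command", "payload": {
  "targets": "0.015 -0.05 0 0 0 -0.01 0; 0.029 -0.11 0 0 0 -0.02 0; 0.043 -0.17 0 0 0 -0.04 0; 0.058 -0.23 0 0 0 -0.06 0; 0.073 -0.29 0 0 0 -0.067 0"
}}

```text
clock: 3.42
eef_pos: [0.481, 0.0422, 0.1967]
ee_rot: [-0.001, -0.146, 0.989, 0.0]
ft_force: [1.0, -0.1, -1.7]
finger_gap: 0.0189
grip_force: 59.1
```

```bash
cat > st.py <<'E'
from h import *
from cell import manip
import sys
S=np.load("st.npz");O=S["O"]/1e3;a=float(S["a"]);ex=np.array([np.cos(a),np.sin(a)]);ey=np.array([-ex[1],ex[0]])
def show(*goals):
    "each goal: station x of TCP, y, z, pitch"
    s=manip.observe();p=s["eef_pos"];print(round(float(s["clock"]),3),"station",(((p[:2]-O)@ex)*1e3).round(1),(((p[:2]-O)@ey)*1e3).round(1),(p[2]*1e3).round(1),"F",s["ft_force"].round(1),"M",s["moment"].round(2))
    for g in goals:
        w=O+ex*g[0]+ey*g[1];print(g,*goal(s,[*w,g[2]],a,g[3] if len(g)>3 else 0))
E
python3 - <<'E'
from st import *
show((-.184,.0196,.201),(-.184,.0196,.115))
# rest from the moment turner was lifted
c=dict(np.load("top2.npz"));X=cloud(c);p=X[235:300,95:160].reshape(-1,3)*1e3
for lo,hi,zp in((26,34,30),(2,9,5)):
    h=p[(p[:,2]>lo)&(p[:,2]<hi)];r=cv2.minAreaRect(h[:,:2].astype(np.float32));print(len(h),r,np.median(h,0))
E
```

```text
3.425 station -162.6 93.6 196.7 F [ 1.  -0.1 -1.7] M [-0.06 -0.09 -0.02]
(-0.184, 0.0196, 0.201) [ 0.0215 -0.074  -0.0043] [ 0.0004 -0.0013  0.0008]
(-0.184, 0.0196, 0.115) [ 0.0213 -0.074   0.0817] [ 0.0004 -0.0013  0.0008]
188 ((459.1785583496094, 335.1646423339844), (67.41908264160156, 15.771805763244629), 11.440901756286621) [459.52048145 334.37379899  29.81249799]
856 ((465.27294921875, 324.46282958984375), (148.58641052246094, 110.8001708984375), 2.380091905593872) [460.27078628 320.5638937    4.34234041]
```

Call:
{"api": "arm_command", "payload": {
  "targets": "0.011 -0.037 0 0 0 0 0; 0.0214 -0.074 0.01 0 0 0 0; 0.0214 -0.074 0.04 0 0 0 0; 0.0214 -0.074 0.07 0 0 0 0; 0.0214 -0.074 0.081 0 0 0 0"
}}

```text
clock: 4.05
eef_pos: [0.4807, -0.0328, 0.1139]
ee_rot: [-0.002, -0.146, 0.989, 0.001]
ft_force: [0.4, 0.5, -1.4]
finger_gap: 0.0187
grip_force: 59.3
```

```bash
python3 - <<'E'
from st import *
t=manip.read_camera("top");v=manip.read_camera("scene");show((-.184,.0196,.110))
for n,c in(("t",t),("s",v)): np.savez(n+"3.npz",**c)
P=lambda c,x:proj(c,x)
tip=np.array([*(O+ex*(-.089)+ey*.0196),.03])
ut,us=P(t,tip)[0].astype(int),P(v,tip)[0].astype(int);print(ut,us)
f=lambda c,u:cv2.resize(c["img"][u[1]-30:u[1]+30,u[0]-40:u[0]+40],(400,300),interpolation=2)
cv2.imwrite("pics/p3.png",np.hstack([f(t,ut),f(v,us)]))
E
```

```text
4.15 station -183.7 21.7 115.1 F [-0.4  0.3 -1. ] M [ 0.02  0.02 -0.  ]
(-0.184, 0.0196, 0.11) [ 0.0002 -0.0021  0.0051] [ 0.0017 -0.0033  0.0002]
[280 221] [275 216]
```

View pics/p3.png

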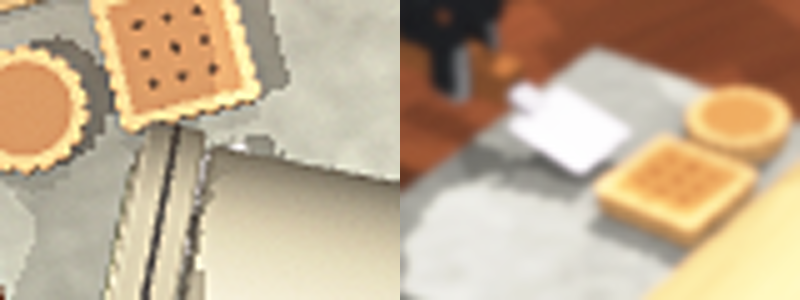

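The crops show the blade in line with the biscuit's near side; its front corners are at crop (585,175) and (630,128), still above the stone. Next I lower it by feel.

Call:
{"api": "arm_command", "payload": {
  "targets": "0 -0.001 0.001 0 0 0 0; 0 -0.002 0.002 0 0 0 0; 0 -0.002 0.003 0 0 0 0; 0 -0.002 0.004 0 0 0 0; 0 -0.002 0.005 0 0 0 0"
}}

```text
clock: 4.78
eef_pos: [0.4835, -0.0349, 0.112]
ee_rot: [0.0, -0.146, 0.989, -0.0]
ft_force: [-0.1, 0.2, -0.7]
finger_gap: 0.0189
grip_force: 59.3
```

Call:
{"api": "arm_command", "payload": {
  "targets": "0 0 0.0004 0 0 0 0; 0 0 0.0008 0 0 0 0; 0 0 0.001 0 0 0 0; 0 0 0.0015 0 0 0 0; 0 0 0.0015 0 0 0 0"
}}

```text
clock: 5.4
eef_pos: [0.4834, -0.0349, 0.1104]
ee_rot: [-0.0, -0.146, 0.989, 0.0]
ft_force: [0.5, -0.2, -1.0]
finger_gap: 0.0184
grip_force: 59.3
```

Call:
{"api": "arm_command", "payload": {
  "targets": "0 0 0.0004 0 0 0 0; 0 0 0.0008 0 0 0 0; 0 0 0.001 0 0 0 0; 0 0 0.0015 0 0 0 0; 0 0 0.0015 0 0 0 0"
}}

```text
clock: 6.02
eef_pos: [0.4834, -0.0349, 0.1089]
ee_rot: [-0.0, -0.146, 0.989, 0.0]
ft_force: [-0.1, 1.0, -0.5]
finger_gap: 0.0192
grip_force: 59.3
```

Call:
{"api": "arm_command", "payload": {
  "targets": "0 0 0.0003 0 0 0 0; 0 0 0.0006 0 0 0 0; 0 0 0.001 0 0 0 0; 0 0 0.0015 0 0 0 0; 0 0 0.0015 0 0 0 0"
}}

```text
clock: 6.65
eef_pos: [0.4834, -0.0349, 0.1073]
ee_rot: [-0.0, -0.146, 0.989, 0.0]
ft_force: [0.5, -0.4, -1.5]
finger_gap: 0.0184
grip_force: 59.3
```

Call:
{"api": "arm_command", "payload": {
  "targets": "0 0 0.0003 0 0 0 0; 0 0 0.0006 0 0 0 0; 0 0 0.001 0 0 0 0; 0 0 0.001 0 0 0 0; 0 0 0.001 0 0 0 0"
}}

```text
clock: 7.28
eef_pos: [0.4834, -0.0349, 0.1064]
ee_rot: [-0.0, -0.146, 0.989, 0.0]
ft_force: [-0.7, 0.5, -1.2]
finger_gap: 0.0191
grip_force: 59.3
```

Call:
{"api": "arm_command", "payload": {
  "targets": "0 0 0.0003 0 0 0 0; 0 0 0.0006 0 0 0 0; 0 0 0.001 0 0 0 0; 0 0 0.001 0 0 0 0; 0 0 0.001 0 0 0 0"
}}

```text
clock: 7.9
eef_pos: [0.4834, -0.0349, 0.1054]
ee_rot: [-0.0, -0.146, 0.989, -0.0]
ft_force: [-0.2, 1.0, 0.3]
finger_gap: 0.019
grip_force: 59.3
```

Call:
{"api": "arm_command", "payload": {
  "targets": "0 0 0.0003 0 0 0 0; 0 0 0.0006 0 0 0 0; 0 0 0.001 0 0 0 0; 0 0 0.001 0 0 0 0; 0 0 0.001 0 0 0 0"
}}

```text
clock: 8.52
eef_pos: [0.4834, -0.0349, 0.1044]
ee_rot: [-0.0, -0.146, 0.989, 0.0]
ft_force: [-0.4, 0.6, -1.4]
finger_gap: 0.0191
grip_force: 59.3
```

```bash
python3 -c "
from st import *
show()"
```

```text
8.525 station -182.5 19.0 104.4 F [-0.4  0.6 -1.4] M [-0.01 -0.02  0.01]
```

Call:
{"api": "arm_command", "payload": {
  "targets": "0 0 0.0003 0 0 0 0; 0 0 0.0006 0 0 0 0; 0 0 0.001 0 0 0 0; 0 0 0.001 0 0 0 0; 0 0 0.001 0 0 0 0"
}}

```text
clock: 9.15
eef_pos: [0.4834, -0.0349, 0.1034]
ee_rot: [0.0, -0.146, 0.989, -0.0]
ft_force: [-0.2, -0.4, -1.2]
finger_gap: 0.019
grip_force: 59.3
```

Call:
{"api": "arm_command", "payload": {
  "targets": "0 0 0.0003 0 0 0 0; 0 0 0.0006 0 0 0 0; 0 0 0.001 0 0 0 0; 0 0 0.001 0 0 0 0; 0 0 0.001 0 0 0 0"
}}

```text
clock: 9.78
eef_pos: [0.4834, -0.0349, 0.1024]
ee_rot: [-0.0, -0.146, 0.989, 0.0]
ft_force: [0.7, 0.5, -0.7]
finger_gap: 0.0193
grip_force: 59.3
```

```bash
python3 -c "
from st import *
show()"
```

```text
9.775 station -182.6 19.0 102.4 F [ 0.7  0.5 -0.7] M [0.03 0.02 0.01]
```

Call:
{"api": "arm_command", "payload": {
  "targets": "0 0 0.0003 0 0 0 0; 0 0 0.0006 0 0 0 0; 0 0 0.001 0 0 0 0; 0 0 0.001 0 0 0 0; 0 0 0.001 0 0 0 0"
}}

```text
clock: 10.4
eef_pos: [0.4834, -0.0349, 0.1014]
ee_rot: [-0.0, -0.146, 0.989, -0.0]
ft_force: [-0.6, -0.0, -1.3]
finger_gap: 0.0188
grip_force: 59.3
```

Call:
{"api": "arm_command", "payload": {
  "targets": "0 0 0.0003 0 0 0 0; 0 0 0.0006 0 0 0 0; 0 0 0.001 0 0 0 0; 0 0 0.001 0 0 0 0; 0 0 0.001 0 0 0 0"
}}

```text
clock: 11.02
eef_pos: [0.4835, -0.0349, 0.1005]
ee_rot: [0.0, -0.146, 0.989, -0.0]
ft_force: [-3.9, -0.6, 4.2]
finger_gap: 0.0188
grip_force: 59.9
```

```bash
python3 -c "
from st import *
show()"
```

```text
11.025 station -182.5 19.0 100.5 F [-3.9 -0.6  4.2] M [ 0.03  0.15 -0.02]
```

Call:
{"api": "arm_command", "payload": {
  "targets": "0 0 -0.0005 0 0 0 0; -0.003 0 -0.0006 0 0 0 0; -0.006 0 -0.0006 0 0 0 0; -0.010 0 -0.0006 0 0 0 0; -0.010 0 -0.0006 0 0 0 0"
}}

```text
clock: 11.65
eef_pos: [0.4935, -0.0319, 0.101]
ee_rot: [0.0, -0.146, 0.989, 0.0]
ft_force: [0.4, -0.9, -0.2]
finger_gap: 0.0189
grip_force: 59.5
```

```bash
python3 -c "
from st import *
show()"
```

```text
11.65 station -172.0 19.0 101.0 F [ 0.4 -0.9 -0.2] M [ 0.08 -0.23 -0.01]
```

Call:
{"api": "arm_command", "payload": {
  "targets": "-0.002 0 0.0001 0 0 0 0; -0.005 0 0.0001 0 0 0 0; -0.008 0 0.0001 0 0 0 0; -0.011 0 0.0001 0 0 0 0; -0.011 0 0.0001 0 0 0 0"
}}

```text
clock: 12.28
eef_pos: [0.5039, -0.0287, 0.101]
ee_rot: [0.0, -0.146, 0.989, 0.0]
ft_force: [-0.1, 0.9, 1.2]
finger_gap: 0.0189
grip_force: 59.5
```

```bash
python3 -c "
from st import *
show()"
```

```text
12.275 station -161.1 19.0 101.0 F [-0.1  0.9  1.2] M [ 0.08 -0.19  0.05]
```

Call:
{"api": "arm_command", "payload": {
  "targets": "-0.002 0 -0.0001 0 0 0 0; -0.005 0 -0.0001 0 0 0 0; -0.008 0 -0.0001 0 0 0 0; -0.011 0 -0.0001 0 0 0 0; -0.012 0 -0.0001 0 0 0 0"
}}

```text
clock: 12.9
eef_pos: [0.5152, -0.0253, 0.101]
ee_rot: [0.0, -0.146, 0.989, 0.0]
ft_force: [-2.7, -0.8, 1.7]
finger_gap: 0.019
grip_force: 59.6
```

```bash
python3 -c "
from st import *
c=manip.read_camera('scene');show()
u=proj(c,[*(O+ex*(-.04)+ey*.0196),.036])[0].astype(int);print(u)
cv2.imwrite('pics/p4.png',cv2.resize(c['img'][u[1]-40:u[1]+40,u[0]-50:u[0]+50],(750,600),interpolation=2))"
```

```text
12.95 station -149.3 19.0 101.0 F [-0.9  0.1  0.8] M [ 0.08 -0.02  0.05]
[290 220]
```

View pics/p4.png

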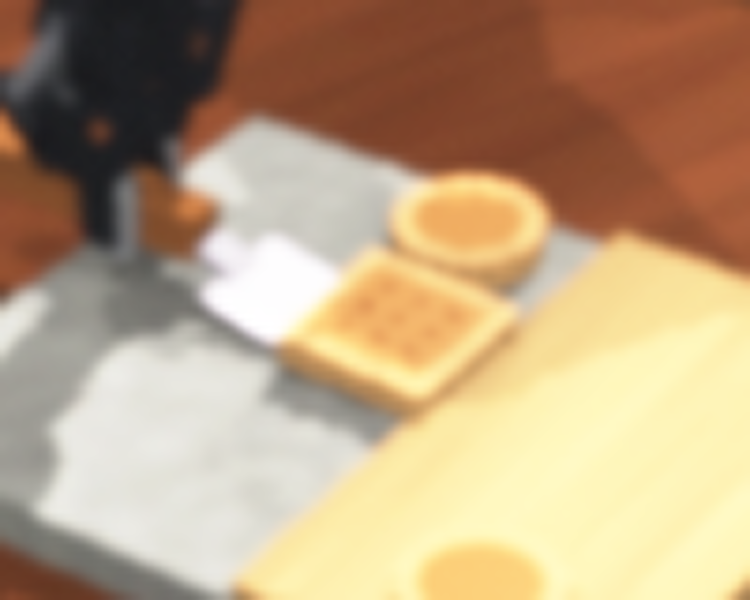

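The biscuit now sits against the ledge (its right side runs along the joint) and the blade's front is at or just under its near edge at (300,310). I'll keep advancing.

Call:
{"api": "arm_command", "payload": {
  "targets": "-0.003 0 -0.0001 0 0 0 0; -0.006 0 -0.0001 0 0 0 0; -0.009 0 -0.0001 0 0 0 0; -0.012 0 -0.0001 0 0 0 0; -0.014 0 -0.0001 0 0 0 0"
}}

```text
clock: 13.58
eef_pos: [0.5286, -0.0213, 0.1011]
ee_rot: [0.0, -0.146, 0.989, 0.0]
ft_force: [-1.2, -1.1, 0.5]
finger_gap: 0.0193
grip_force: 59.5
```

```bash
python3 -c "
from st import *
c=manip.read_camera('scene');show()
u=[290,220]
X=cloud(c)
w=X.reshape(-1,3);q=np.c_[(w[:,:2]-O)@ex,(w[:,:2]-O)@ey,w[:,2]]*1e3
m=(abs(q[:,1]-19)<10)&(q[:,0]>-130)&(q[:,0]<60)
for x0 in range(-130,60,8):
    k=m&(q[:,0]>=x0)&(q[:,0]<x0+8)
    if k.sum(): print(x0,np.percentile(q[k,2],[5,50,95]).round(0),end=' | ')
"
```

```text
13.625 station -135.1 19.0 101.1 F [-0.8 -0.3  0.3] M [0.02 0.04 0.03]
-130 [ 18. 105. 436.] | -122 [ 15. 122. 435.] | -114 [-754.  203.  433.] | -106 [ 17. 198. 427.] | -98 [ 35. 300. 416.] | -90 [-752.  388.  412.] | -82 [-756.   28.  399.] | -74 [-757. -749.   30.] | -66 [-756. -752.   40.] | -58 [-758.   39.   43.] | -50 [-757.   37.   41.] | -42 [-754.   37.   40.] | -34 [-756. -749.   39.] | -26 [-757. -746.   38.] | -18 [-757.   35.   40.] | -10 [-757. -356.   38.] | -2 [-758.   30.   37.] | 6 [-757.   24.   29.] | 14 [-756.   25.   28.] | 22 [-757.   24.   27.] | 30 [-757. -360.   28.] | 38 [-757.   24.   29.] | 46 [-756.   23.   29.] | 54 [-757.   23.   28.] |
```

Near edge up about 5 mm, blade about 22 mm under. I'll lift along the arc about the ledge.

Call:
{"api": "arm_command", "payload": {
  "targets": "-0.0002 0 -0.004 0 0 0 0; -0.001 0 -0.008 0 0 0 0; -0.002 0 -0.012 0 0 0 0; -0.0035 0 -0.016 0 0 0 0; -0.005 0 -0.0195 0 0 0 0"
}}

```text
clock: 14.25
eef_pos: [0.5334, -0.0199, 0.121]
ee_rot: [0.0, -0.146, 0.989, -0.0]
ft_force: [0.6, -0.7, -0.2]
finger_gap: 0.019
grip_force: 59.2
```

```bash
python3 -c "
from st import *
c=manip.read_camera('scene');show()
cv2.imwrite('pics/p5.png',cv2.resize(c['img'][180:260,240:340],(750,600),interpolation=2))"
```

```text
14.3 station -129.9 18.9 121.5 F [-0.1 -0.9 -0.8] M [0.01 0.07 0.  ]
```

View pics/p5.png

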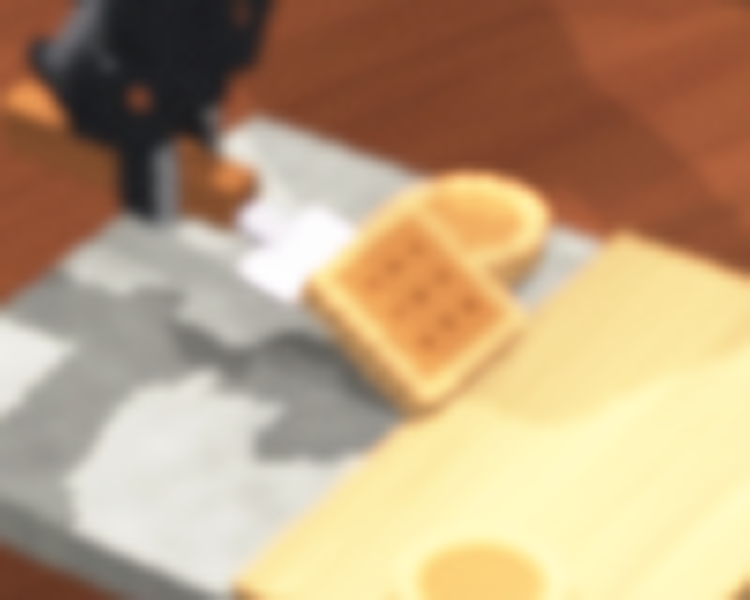

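It has tilted about 30° and lies neatly on the ledge. Continuing the arc.

Call:
{"api": "arm_command", "payload": {
  "targets": "-0.002 0 -0.003 0 0 0 0; -0.004 0 -0.0058 0 0 0 0; -0.0065 0 -0.0085 0 0 0 0; -0.010 0 -0.0116 0 0 0 0; -0.014 0 -0.0145 0 0 0 0"
}}

```text
clock: 14.92
eef_pos: [0.5469, -0.0158, 0.1354]
ee_rot: [0.0, -0.146, 0.989, -0.0]
ft_force: [0.4, -0.6, -0.7]
finger_gap: 0.019
grip_force: 59.3
```

```bash
python3 -c "
from st import *
c=manip.read_camera('scene');show()
cv2.imwrite('pics/p6.png',cv2.resize(c['img'][170:250,240:340],(750,600),interpolation=2))"
```

```text
14.975 station -115.5 18.9 135.9 F [-0.1 -0.1 -0.8] M [0.01 0.04 0.04]
```

View pics/p6.png

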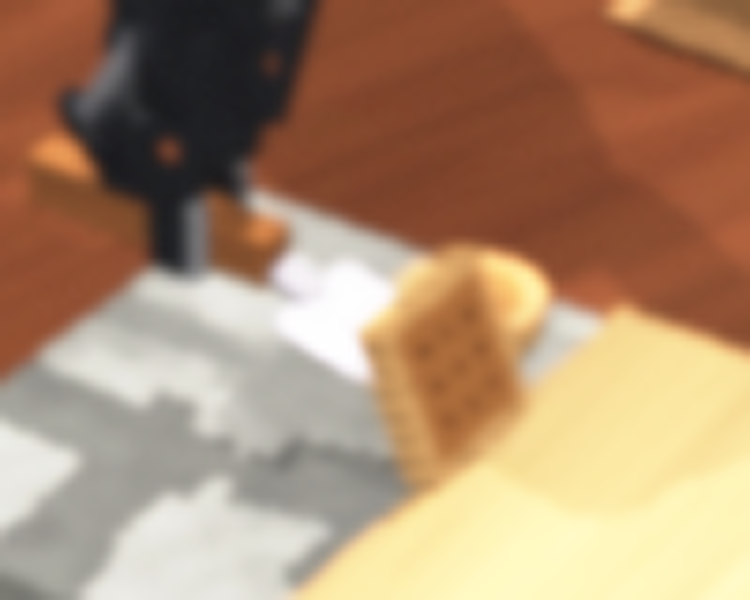

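It is about 65–70° over, blade edge behind it. Pushing gently past vertical.

Call:
{"api": "arm_command", "payload": {
  "targets": "-0.003 0 -0.002 0 0 0 0; -0.007 0 -0.003 0 0 0 0; -0.011 0 -0.004 0 0 0 0; -0.015 0 -0.0045 0 0 0 0; -0.019 0 -0.005 0 0 0 0"
}}

```text
clock: 15.6
eef_pos: [0.565, -0.0103, 0.1401]
ee_rot: [-0.0, -0.146, 0.989, 0.0]
ft_force: [1.1, -0.6, -1.0]
finger_gap: 0.0192
grip_force: 59.3
```

Call:
{"api": "arm_command", "payload": {
  "targets": "-0.003 0 -0.0005 0 0 0 0; -0.007 0 -0.001 0 0 0 0; -0.011 0 -0.001 0 0 0 0; -0.014 0 -0.001 0 0 0 0; -0.016 0 -0.001 0 0 0 0"
}}

```text
clock: 16.23
eef_pos: [0.5803, -0.0057, 0.1411]
ee_rot: [-0.0, -0.146, 0.989, 0.0]
ft_force: [-0.2, 1.1, -1.1]
finger_gap: 0.0192
grip_force: 59.3
```

```bash
python3 -c "
from st import *
c=manip.read_camera('scene');show()
cv2.imwrite('pics/p7.png',cv2.resize(c['img'][170:280,230:365],(736,600),interpolation=2))"
```

```text
16.275 station -81.2 19.0 141.1 F [-0.3  0.4 -0.2] M [-0.   -0.03  0.03]
```

View pics/p7.png

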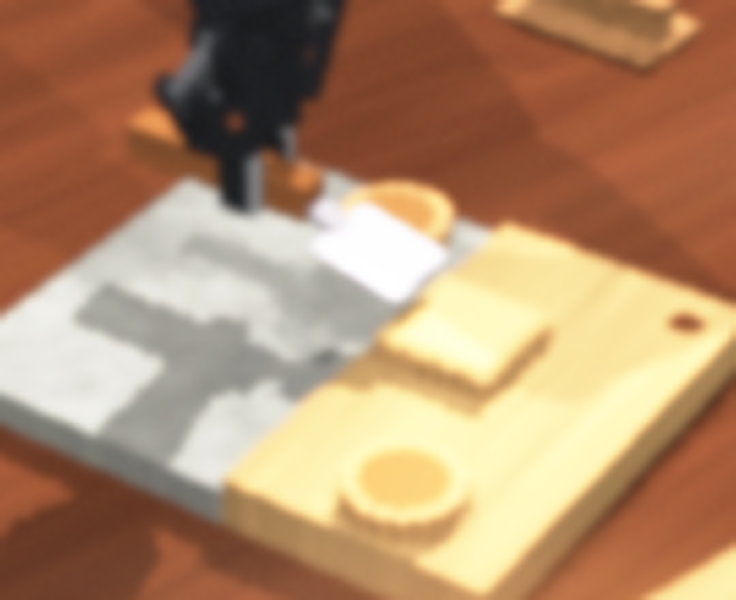

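Flipped: it lies underside up on the board at crop (465,335), almost wholly past the joint. I'll measure where its centre is.

```bash
python3 -c "
from st import *
for n in('scene','top'):
    c=manip.read_camera(n);w=cloud(c).reshape(-1,3);q=np.c_[(w[:,:2]-O)@ex,(w[:,:2]-O)@ey,w[:,2]]*1e3
    k=q[(q[:,2]>38)&(q[:,2]<49)&(q[:,0]>-15)&(q[:,0]<100)&(q[:,1]>-20)&(q[:,1]<70)]
    print(n,len(k),np.percentile(k,[2,50,98],axis=0).round(1).tolist(),cv2.minAreaRect(k[:,:2].astype(np.float32)))
show()"
```

```text
scene 349 [[10.5, -15.1, 38.4], [43.7, 12.7, 41.8], [71.9, 45.6, 45.2]] ((40.87152862548828, 15.489164352416992), (65.15525817871094, 67.50133514404297), 1.8384132385253906)
top 40 [[61.3, -11.5, 38.6], [68.0, -1.2, 42.1], [73.3, 19.8, 45.6]] ((68.44188690185547, 3.5291900634765625), (32.45646286010742, 12.674612045288086), 80.75550079345703)
16.375 station -81.5 19.0 141.0 F [ 0.   0.2 -1. ] M [-0.02 -0.02 -0.02]
```

Centre about 41 mm past the ledge, 15 mm off the middle line, top at 44 mm: all within limits. Retreating and taking the turner back.

Call:
{"api": "arm_command", "payload": {
  "targets": "0.01 0 -0.02 0 0 0 0; 0.02 0 -0.045 0 0 0 0; 0.02 0.04 -0.06 0 0 0.02 0; 0.02 0.09 -0.06 0 0 0.04 0; 0.02 0.14 -0.06 0 0 0.066 0"
}}

```text
clock: 17.0
eef_pos: [0.5202, 0.1236, 0.2016]
ee_rot: [0.001, -0.112, 0.994, 0.0]
ft_force: [0.7, 0.1, -1.8]
finger_gap: 0.0194
grip_force: 59.3
```

```bash
python3 -c "
from st import *
s=manip.observe();show()
for z in(.20,.115): print(goal(s,[.489,.3435,z],np.radians(12.98)))"
```

```text
17.0 station -101.6 160.1 201.6 F [ 0.7  0.1 -1.8] M [-0.03 -0.03 -0.01]
(array([-0.0186,  0.2214,  0.0016]), array([-0.    ,  0.0011, -0.0016]))
(array([-0.0186,  0.2214,  0.0866]), array([-0.    ,  0.0011, -0.0016]))
```

Call:
{"api": "arm_command", "payload": {
  "targets": "-0.005 0.05 0 0 0 0 0; -0.01 0.11 0 0 0 0 0; -0.015 0.17 0 0 0 0 0; -0.0186 0.2214 0 0 0 -0.0016 0; -0.0186 0.2214 0.02 0 0 -0.0016 0"
}}

```text
clock: 17.62
eef_pos: [0.4888, 0.3465, 0.1828]
ee_rot: [0.002, -0.116, 0.993, 0.001]
ft_force: [1.2, -1.2, -0.6]
finger_gap: 0.0189
grip_force: 59.3
```

```bash
python3 -c "
from st import *
t=manip.read_camera('top');v=manip.read_camera('scene')
np.savez('t8.npz',**t);np.savez('s8.npz',**v)
s=manip.observe();show()
for z in(.112,.1): print(goal(s,[.489,.3435,z],np.radians(12.98)))
cv2.imwrite('pics/p8.png',cv2.resize(v['img'][110:200,300:405],(700,600),interpolation=2))"
```

```text
17.725 station -70.2 378.6 178.0 F [-1.5 -1.5 -2.3] M [-0.04  0.04 -0.02]
(array([-0.0024,  0.0013,  0.066 ]), array([-0.0019, -0.0046,  0.0033]))
(array([-0.0025,  0.0014,  0.078 ]), array([-0.0019, -0.0046,  0.0033]))
```

View pics/p8.png

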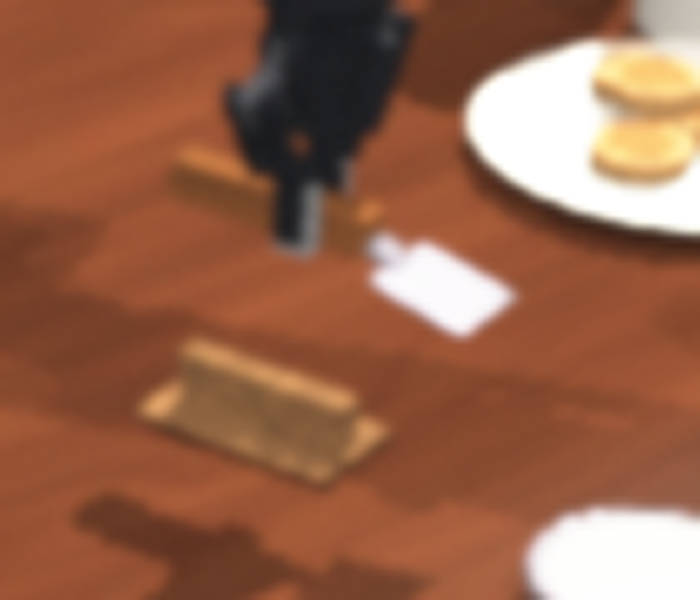

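The turner hangs parallel to the rib, right above it. Lowering in steps.

Call:
{"api": "arm_command", "payload": {
  "targets": "0 0 0.015 0 0 0 0; 0 0 0.035 0 0 0 0; 0 0 0.055 0 0 0 0; 0 0 0.072 0 0 0 0; 0 0 0.072 0 0 0 0"
}}

```text
clock: 18.35
eef_pos: [0.4877, 0.3415, 0.1066]
ee_rot: [-0.002, -0.114, 0.994, -0.001]
ft_force: [-1.0, 0.5, -0.7]
finger_gap: 0.0191
grip_force: 59.3
```

```bash
python3 -c "
from st import *
s=manip.observe();show();print(s['eef_pos'])
print(goal(s,[.489,.3435,.1],np.radians(12.98)))"
```

```text
18.35 station -69.8 378.2 106.6 F [-1.   0.5 -0.7] M [-0.03  0.    0.07]
[0.48768671 0.34150871 0.10655051]
(array([-0.0018,  0.0017,  0.0065]), array([-0.0012, -0.004 ,  0.0015]))
```

Call:
{"api": "arm_command", "payload": {
  "targets": "0 0 0 0 0 0 0; 0 0 0.001 0 0 0 0; 0 0 0.002 0 0 0 0; 0 0 0.003 0 0 0 0; 0 0 0.003 0 0 0 0"
}}

```text
clock: 18.98
eef_pos: [0.4889, 0.3424, 0.1061]
ee_rot: [-0.0, -0.114, 0.993, -0.0]
ft_force: [-0.1, 0.2, -1.5]
finger_gap: 0.0188
grip_force: 59.3
```

```bash
python3 -c "
from st import *
s=manip.observe();show();print(s['eef_pos'])
print(goal(s,[.489,.3435,.1],np.radians(12.98)))"
```

```text
18.975 station -68.4 378.7 106.1 F [-0.1  0.2 -1.5] M [-0.06  0.05 -0.03]
[0.48888045 0.34243253 0.10608043]
(array([-0.0004,  0.001 ,  0.0061]), array([-0.    , -0.    ,  0.0018]))
```

Call:
{"api": "arm_command", "payload": {
  "targets": "0 0.0005 0.001 0 0 0 0; 0 0.001 0.002 0 0 0.0015 0; 0 0.001 0.003 0 0 0.0015 0; 0 0.001 0.004 0 0 0.0015 0; 0 0.001 0.004 0 0 0.0015 0"
}}

```text
clock: 19.6
eef_pos: [0.4886, 0.3433, 0.1019]
ee_rot: [-0.0, -0.113, 0.994, -0.0]
ft_force: [0.4, 0.1, -0.6]
finger_gap: 0.0189
grip_force: 59.3
```

Call:
{"api": "arm_command", "payload": {
  "targets": "0 0 0.0005 0 0 0 0; 0 0 0.001 0 0 0 0; 0 0 0.0015 0 0 0 0; 0 0 0.002 0 0 0 0; 0 0 0.002 0 0 0 0"
}}

```text
clock: 20.23
eef_pos: [0.4887, 0.3434, 0.1]
ee_rot: [-0.0, -0.113, 0.994, -0.0]
ft_force: [0.0, -0.6, -1.7]
finger_gap: 0.0188
grip_force: 59.3
```

Nearly there; two finer steps until contact.

Call:
{"api": "arm_command", "payload": {
  "targets": "0 0 0.0002 0 0 0 0; 0 0 0.0004 0 0 0 0; 0 0 0.0006 0 0 0 0; 0 0 0.0006 0 0 0 0; 0 0 0.0006 0 0 0 0"
}}

```text
clock: 20.85
eef_pos: [0.4887, 0.3434, 0.0995]
ee_rot: [-0.0, -0.113, 0.994, -0.0]
ft_force: [-1.4, -0.4, -1.2]
finger_gap: 0.019
grip_force: 59.3
```

Call:
{"api": "arm_command", "payload": {
  "targets": "0 0 0.0002 0 0 0 0; 0 0 0.0004 0 0 0 0; 0 0 0.0006 0 0 0 0; 0 0 0.0006 0 0 0 0; 0 0 0.0006 0 0 0 0"
}}

```text
clock: 21.48
eef_pos: [0.4888, 0.3434, 0.0994]
ee_rot: [0.0, -0.113, 0.994, 0.0]
ft_force: [-2.8, -2.1, 5.1]
finger_gap: 0.0185
grip_force: 60.1
```

```bash
python3 -c "
from st import *
show()"
```

```text
21.475 station -68.3 379.7 99.4 F [-2.8 -2.1  5.1] M [-0.34  0.43  0.  ]
```

Seated at the same height as at the start. Releasing.

Call:
{"api": "arm_command", "payload": {
  "targets": "0 0 -0.0002 0 0 0 0.021; 0 0 -0.0002 0 0 0 0.024; 0 0 -0.0002 0 0 0 0.035; 0 0 -0.0002 0 0 0 0.06; 0 0 -0.0002 0 0 0 0.08"
}}

```text
clock: 22.1
eef_pos: [0.4887, 0.3434, 0.099]
ee_rot: [-0.0, -0.113, 0.994, -0.0]
ft_force: [-0.4, -0.0, -0.8]
finger_gap: 0.0697
grip_force: 0.0
```

Call:
{"api": "arm_command", "payload": {
  "targets": "0 0 -0.0002 0 0 0 0.085; 0 0 -0.01 0 0 0 0.085; 0 0 -0.04 0 0 0 0.085; 0 0 -0.08 0 0 0 0.085; 0 0 -0.12 0 0 0 0.085"
}}

```text
clock: 22.72
eef_pos: [0.4886, 0.3434, 0.221]
ee_rot: [0.0, -0.113, 0.994, 0.0]
ft_force: [0.1, 0.3, -0.2]
finger_gap: 0.0849
grip_force: 0.0
```

Call:
{"api": "arm_command", "payload": {
  "targets": "0.02 0.03 -0.01 0 0 0 0.085; 0.04 0.06 -0.02 0 0 0 0.085; 0.04 0.09 -0.02 0 0 0 0.085; 0.04 0.09 -0.02 0 0 0 0.085; 0.04 0.09 -0.02 0 0 0 0.085"
}}

```text
clock: 23.35
eef_pos: [0.4296, 0.4217, 0.2393]
ee_rot: [0.0, -0.113, 0.994, -0.0]
ft_force: [0.6, 0.2, -0.5]
finger_gap: 0.0847
grip_force: 0.0
```

```bash
python3 -c "
from st import *
for n in('top','scene'):
    c=manip.read_camera(n);w=cloud(c).reshape(-1,3);q=np.c_[(w[:,:2]-O)@ex,(w[:,:2]-O)@ey,w[:,2]]*1e3
    k=q[(q[:,2]>38)&(q[:,2]<49)&(q[:,0]>-15)&(q[:,0]<100)&(q[:,1]>-20)&(q[:,1]<70)]
    print(n,'bis',len(k),np.percentile(k,[50,98],axis=0).round(1).tolist(),cv2.minAreaRect(k[:,:2].astype(np.float32)))
    h=w[(abs(w[:,2]-.052)<.004)&(abs(w[:,0]-.47)<.09)&(abs(w[:,1]-.337)<.05)]*1e3
    print('handle',np.median(h,0),cv2.minAreaRect(h[:,:2].astype(np.float32)))
    if n=='top':cv2.imwrite('pics/end.png',c['img'])
show()"
```

```text
top bis 741 [[39.7, 20.2, 43.0], [71.1, 50.6, 47.7]] ((40.471004486083984, 19.562898635864258), (64.62010955810547, 66.09095001220703), 89.8202133178711)
handle [468.09000863 339.18874313  51.65385021] ((469.3865661621094, 339.7629699707031), (108.91094207763672, 21.28986358642578), 13.551627159118652)
scene bis 358 [[43.0, 12.5, 41.8], [71.7, 45.9, 46.0]] ((41.256500244140625, 15.61107063293457), (65.44762420654297, 65.55665588378906), 0.9908414483070374)
handle [477.71624277 334.00276373  50.59826107] ((471.476318359375, 335.09033203125), (108.34716796875, 24.105648040771484), 14.475239753723145)
23.45 station -102.1 471.2 239.1 F [ 0.4  0.4 -0.2] M [0.02 0.04 0.04]
```

View pics/end.png

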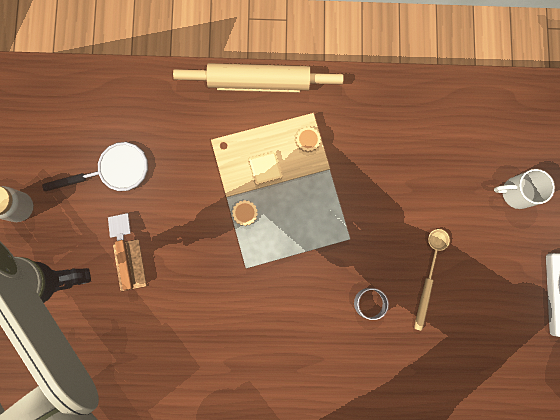

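```bash
python3 -c "
from cell import manip
print(manip.close_job())"
```

```text
the job is handed in; nothing more can be done
None
```

I handed the job in at about 23 s with no verdict returned: the shortbread lies underside up, wholly on the board about 41 mm past the ledge, the turner is back on its rest at the height it was picked up from (within about 3 mm sideways), and the final top view shows nothing else moved.

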